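Feel along the plugged rail

TASK

Feel along the bowed rail to check the pale button plugs in its top: set your fingertips lightly on the plug at the red-block end and run them along the curve over all five plugs in order to the far end, staying in contact so that the sprung rail stays a little pressed all the way, then lift off. The touch must be light - the rail gives a few millimetres under it but must not be pushed near the bottom of its 14 mm spring travel - and the rail must not be gripped or pulled up. Leave the tin, the awl and the wooden former beside it alone.

Things in the scene. Friction and masses are not known exactly. Their poses are not given: they have to be found in the camera images.
- stand: fixed plywood board, 90 x 235 x 16 mm, lying on the bench; carries the sprung rail and, at the starting end (its -y end), a red block 34 x 12 x 21 mm, whose top is 37 mm above the bench, 25 mm lower than the plugs. Origin: centre of the underside; x across the board, y along it, z up. It may be turned any way round.
- rail (a joint): the bowed wooden rail above the board: 26 mm wide, 22 mm thick, about 214 mm long, curved in plan with a 160 mm radius (it bows towards the board's +x). It sits on springs and moves only straight up and down, without tipping: 0 at rest (flat top face 60 mm above the bench), positive when pressed down, in m; about 0.4 N per mm, hard stop at 14 mm.
- mid_1 (a point): point on the middle of the rail's width half way along the curve from plug 2 to plug 3, at the height of the plug tops
- mid_2 (a point): the same half way from plug 3 to plug 4
- former: loose turned wooden former (a small ribbed tub), 62 mm in diameter, 55 mm high, standing on the bench beside the board; origin at the centre of its underside. Bystander.
- awl: loose bradawl with a turned wooden handle, 25 x 151 x 26 mm, lying beside the board; origin at the centre of its underside. Bystander.
- tin: loose flat tin with a blue lid, 57 x 87 x 23 mm, lying beside the board; origin at the centre of its underside. Bystander.
- plug_1: pale domed wooden button plug number 1 of 5, 17 mm in diameter, fixed in the rail's top on the centre line, 44 mm along the curve from the next; it is the one next to the red block; origin at the centre of the plug in the rail's top face; the dome stands 1.5 mm above it (61.5 mm above the bench at rest). z up.
- plug_2: pale domed wooden button plug number 2 of 5, 17 mm in diameter, fixed in the rail's top on the centre line, 44 mm along the curve from the next; origin at the centre of the plug in the rail's top face; the dome stands 1.5 mm above it (61.5 mm above the bench at rest). z up.
- plug_3: pale domed wooden button plug number 3 of 5, 17 mm in diameter, fixed in the rail's top on the centre line, 44 mm along the curve from the next; origin at the centre of the plug in the rail's top face; the dome stands 1.5 mm above it (61.5 mm above the bench at rest). z up.
- plug_4: pale domed wooden button plug number 4 of 5, 17 mm in diameter, fixed in the rail's top on the centre line, 44 mm along the curve from the next; origin at the centre of the plug in the rail's top face; the dome stands 1.5 mm above it (61.5 mm above the bench at rest). z up.
- plug_5: pale domed wooden button plug number 5 of 5, 17 mm in diameter, fixed in the rail's top on the centre line, 44 mm along the curve from the next; the last one, at the end without a red block; origin at the centre of the plug in the rail's top face; the dome stands 1.5 mm above it (61.5 mm above the bench at rest). z up.

How it is judged:
On the way, in this order (a step that is already met when the one before it is completed fails the run):
1. the fingertips press lightly on plug 1 (contact force between the fingers and plug_1 above 0.15 N and value of joint rail above 0.001 m), for 0.05 s.
2. the fingertips press lightly on plug 2 (contact force between the fingers and plug_2 above 0.15 N and value of joint rail above 0.001 m), for 0.05 s.
3. the fingertips press lightly on plug 3 (contact force between the fingers and plug_3 above 0.15 N and value of joint rail above 0.001 m), for 0.05 s.
4. the fingertips press lightly on plug 4 (contact force between the fingers and plug_4 above 0.15 N and value of joint rail above 0.001 m), for 0.05 s.
5. the fingertips press lightly on plug 5 (contact force between the fingers and plug_5 above 0.15 N and value of joint rail above 0.001 m), for 0.05 s.
At the end, for the whole second after the job is handed in: All five plugs have been touched in order starting at the red block (rail pressed more than 1 mm at each); the rail is back at rest within 0.8 mm, and the former, awl and tin are within 10 mm of where they were (value of joint rail between -0.0008 and 0.0008 m and distance of each of former, awl, tin from where it was at the start of the episode below 0.01 m).
It fails at once if the rail is pressed down more than 10 mm (value of joint rail above 0.01 m).
It fails at once if the rail is pulled up more than 2 mm (value of joint rail below -0.002 m).
It fails at once if the fingers push on the rail or its stand with more than 15 N (contact force between the fingers and stand above 15 N).
It fails at once if contact is lost part-way: the fingertips are low over the middle of the rail (between about plug 2 and plug 4) while the rail is not pressed (value of joint rail below 0.0004 m and height (world z) of the grasp point below 0.1 m and (horizontal distance between the grasp point and plug_2 below 0.014 m or horizontal distance between the grasp point and mid_1 below 0.014 m or horizontal distance between the grasp point and plug_3 below 0.014 m or horizontal distance between the grasp point and mid_2 below 0.014 m or horizontal distance between the grasp point and plug_4 below 0.014 m)).
It fails at once if the former, the awl or the tin is moved more than 10 mm (distance of any of former, awl, tin from where it was at the start of the episode above 0.01 m).
It also fails if it takes over 48 s, if anything falls off the work surface, if the arm or the gripper's body presses on something with over 40 N, if the wrist force passes 120 N, or if a joint passes its speed limit or range.

ROBOT

A 7-joint arm with a two-finger parallel gripper is mounted at the origin on a cart in front of the work surface, level with it; the furniture and walls round the work are solid. World frame = base frame: x ahead of the robot, y to its left, z up, the work surface at z = 0. Lengths are in m, angles in rad, forces in N, time in s.
With the tool pointing down it reaches from about 0.425 to 0.8 m from the base axis. Payload 8.3 kg.
Tool frame: the origin (TCP) lies at the very end of the fingers, on their centre line; the grasp point (between the pads) lies 19 mm behind it (env.grip_depth is the distance from the TCP to the grasp point, in m); z points along the fingers, y is the line along which they close (so a half turn about z gives the same grasp; the last joint's range is limited). The gripper opens to 85 mm and grips with 20 to 120 N. Pads are 22 mm wide; open, the fingers measure 114 mm over their backs; the gripper's body (76 mm by 85 mm) begins 54 mm behind the grasp point. The pads swing forward as they close: fully open they stand 13 mm farther back than shut.
Start: joints at [1.145, 0.383, 0.016, 1.37, -0.006, 1.388, -0.046], TCP at [0.222, -0.584, 0.231] pointing down, gripper open.
Joint ranges: [-2.95, 2.95], [-0.25, 2.06], [-1.52, 1.56], [0.18, 2.33], [-1.44, 4.58], [0.02, 2.06], [-3.01, 3.01]. Speed limits (rad/s): [2.39, 2.39, 3.01, 3.01, 3.14, 3.14, 3.14].

INTERFACE

Orientations are given as a unit quaternion [x, y, z, w].
In Python, from bench import get_state, snapshot, ticket, env gives the robot as it stands.
- The arm moves only by the tool jog_arm, never from a script. Its argument "increments" is one flat list of numbers, 7 for each row, row after row: the shift along the tool's x, y, z in cm, then the turn, a rotation vector about the tool's x, y, z in degrees, then the opening, from -1 (shut) to 1 (fully open). In form: [tx, ty, tz, rx, ry, rz, claw, tx, ty, tz, rx, ry, rz, claw, ...]. A call has exactly 5 rows; each row shifts and turns the commanded pose from where the row before left it, along the tool's axes as they then stand; what a row does not reach is not made up. A row lasts 1/8 s, in which the tool goes at most 62.5 mm and 10.7 degrees, less where a joint would pass 70% of its speed; a pose out of reach is approached as far as the arm can. A call is refused whole if a number of a shift passes 6.25 or a number of a turn 10.7, either way. A call with a gripper value outside its range is refused whole. The fingers move at their own pace and stop on an object; "force" is the grip in N (left out, the last holds). Time passes only in rows, so rows that do not move let the fingers close, or fill a call up. It gives the time, the measured TCP pose, the force and the opening at its end, in the units of the state.
- get_state(): the state, without advancing time (a new reading comes with each control period).
- snapshot(name): name is "side" or "top"; returns a dict with "frame" (420x560x3 uint8, red, green, blue), "z_map" (420x560 float32, m along the optical axis (not along the pixel's ray), 0 where there is no reading), "fx", "fy", "cx", "cy" (pixels), "rvec" (rotation vector, rad) and "tvec" (3), from world to camera coordinates, as OpenCV has them. Camera axes: x right, y down, z forward; pixel columns grow to the right and rows downward; lengths in m; the calibration is good to about 2 mm. A picture is of the moment at which its call begins.
- ticket.sign_off(): hands the job in, once; it reports no verdict.
The state is a dict: "t": time; "q": joint angles; "joint_velocities": joint speeds; "tau": joint torques, N m; "eef_pos": TCP position; "eef_rot": TCP orientation; "contact_force": force on the tool from outside, world axes, zero at the start; "moment": the same for the moment, N m; "finger_gap": opening from 0.0 (shut) to 1.0 (fully open).
Only numpy, scipy, OpenCV 4.12 (cv2) and the standard library are available. Lean on these libraries where they do the work, as an engineer would, in place of code of your own. Each camera call takes 0.05 s, during which the arm holds its last target. There are 200 camera calls.

## Working session

There is one attempt and no reset: what is moved stays moved. The work goes in short steps, Python scripts to look and compute and a tool call to move; the robot and the scene stay as the last step left them, time stands still between calls to the robot, and variables do not carry over. Pictures are saved under pics/ and viewed, on a budget of 10 in all, crops included, one or two more only if the job needs it, and the job is handed in when it is done.

Besides the shell and the picture viewer there is one more tool, called after "Call:" by a JSON object that holds its "name" and its "arguments", one argument or row to a line. jog_arm: Moves the arm, as the interface text tells. Its arguments: {"type":"object","properties":{"increments":{"type":"array","items":{"type":"number"}},"force":{"type":"number"}},"required":["increments"]}

```bash
mkdir -p pics; ls
python3 - <<'E'
from bench import *
import cv2,numpy as np
s=get_state();print(s)
for n in("top","side"):
    d=snapshot(n);np.savez(n+'0.npz',**d);cv2.imwrite(f'pics/{n}0.png',d['frame'][:,:,::-1])
    print(n,d['fx'],d['cx'],d['cy'],d['rvec'],d['tvec'])
E
```

```text
pics
{'t': 0.0, 'q': array([ 1.14515271,  0.38424445,  0.01638478,  1.37118886, -0.00628742,
        1.38821287, -0.04649713]), 'joint_velocities': array([ 1.59776382e-04, -6.01304053e-04,  2.39909348e-05,  1.37353098e-03,
       -1.69425009e-03, -5.62735921e-04,  1.08363121e-03]), 'tau': array([ 6.51326918e-04, -6.27593851e+01,  8.44560564e-01, -3.71818829e+01,
        1.64486852e-02,  1.44105600e-02,  1.41508590e-05]), 'eef_pos': array([ 0.22161243, -0.58383238,  0.23025933]), 'eef_rot': array([ 9.83591388e-01,  1.80407811e-01, -2.07382961e-04, -9.80171683e-04]), 'contact_force': array([-0.6318398 ,  0.29860684,  0.09570778]), 'moment': array([ 0.0302543, -0.0251175, -0.0249426]), 'finger_gap': 0.9957614629725742}
top 423.18280372282493 286.32250551104147 211.77814379562528 [ 2.09174001 -2.13832388  0.18936467] [-0.1716889   0.52918036  0.82722947]
side 465.97530906154276 280.16605216533867 213.85518504673826 [ 0.2332378  -2.72189319  1.43133787] [0.49153306 0.23332641 0.6757383 ]
```

View pics/top0.png

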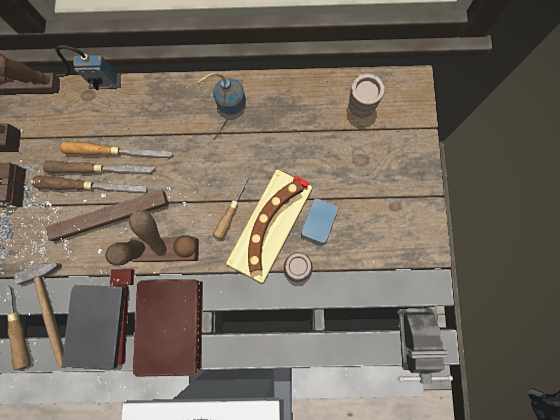

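View pics/side0.png

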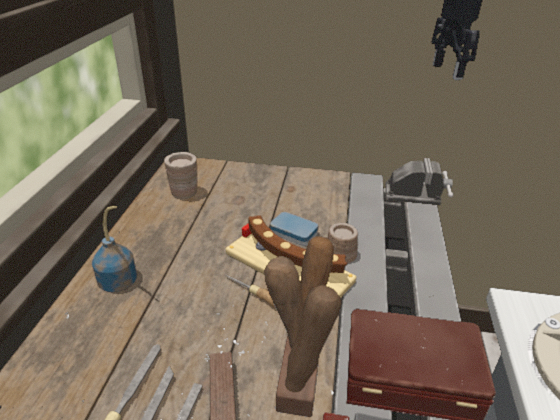

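The top view shows the red block at (300,182) and the plugs at about (292,188), (276,201), (264,217), (256,238) and (254,260). The former is at (298,266), the tin at (320,220) and the awl at (230,215). The side view shows the same order, with the gripper well clear.

```bash
cat > h.py <<'E'
import numpy as np,cv2
from scipy.optimize import least_squares
def cast(d,uv,z):
    R=cv2.Rodrigues(d['rvec'])[0];c=-R.T@d['tvec']
    uv=np.atleast_2d(uv);r=np.c_[(uv[:,0]-d['cx'])/d['fx'],(uv[:,1]-d['cy'])/d['fy'],np.ones(len(uv))]@R
    return c+r*((z-c[2])/r[:,2])[:,None]
def proj(d,P): 
    K=np.array([[d['fx'],0,d['cx']],[0,d['fy'],d['cy']],[0,0,1.]])
    return cv2.projectPoints(np.atleast_2d(P).astype(float),d['rvec'],d['tvec'],K,None)[0][:,0]
a=np.arange(-2,3)*44/160
M=np.c_[160*(np.cos(a)-1),160*np.sin(a)]/1000  # bow to +x, plug1 at -y
E
cat > m.py <<'E'
from h import *
T=dict(np.load('top0.npz'));S=dict(np.load('side0.npz'))
def blobs(d,guess,win):
    f=d['frame'].astype(float);out=[]
    for u,v in guess:
        x0,y0=int(u)-win,int(v)-win
        p=f[y0:y0+2*win+1,x0:x0+2*win+1]
        L=p.sum(2);m=(L>np.percentile(L,10)*.5+L[win-1:win+2,win-1:win+2].mean()*.5).astype(np.uint8)
        n,lab,st,ce=cv2.connectedComponentsWithStats(m,connectivity=4)
        k=lab[win,win] or lab[win-1,win-1]
        out.append(np.r_[ce[k]+[x0,y0],st[k,4]])
    return np.array(out)
g=[(292,188),(276,201),(264,217),(256,238),(254,260)]
b=blobs(T,g,6);P=cast(T,b[:,:2],.0615)
print(b.round(1));print(P.round(4));print('gaps',np.linalg.norm(np.diff(P[:,:2],axis=0),axis=1)*1000,'expect',np.linalg.norm(np.diff(M,axis=0),axis=1)*1000)
def tf(p):return np.c_[p[0]+M[:,0]*np.cos(p[2])-M[:,1]*np.sin(p[2]),p[1]+M[:,0]*np.sin(p[2])+M[:,1]*np.cos(p[2])]
r=min((least_squares(lambda p:(tf(p)-P[:,:2]).ravel(),[*P[2,:2],t]) for t in(-2,0,2)),key=lambda r:r.cost)
Q=tf(r.x);print('fit',r.x,(1000*(Q-P[:,:2])).round(1));print(Q.round(4))
sp=proj(S,np.c_[Q,np.full(5,.0615)]);print('side pred',sp.round(1))
sb=blobs(S,sp,5);print('side blobs',sb.round(1));print((1000*(cast(S,sb[:,:2],.0615)[:,:2]-Q)).round(1))
# depth heights at plugs, and depth-based obstacle maxima
for u,v in b[:,:2]:
    z=T['z_map'][int(round(v)),int(round(u))];R=cv2.Rodrigues(T['rvec'])[0]
    X=R.T@(np.array([(u-T['cx'])/T['fx']*z,(v-T['cy'])/T['fy']*z,z])-T['tvec']);print(X.round(4))
im=cv2.resize(T['frame'][150:300,200:350],None,fx=4,fy=4,interpolation=cv2.INTER_NEAREST)
for u,v in proj(T,np.c_[Q,np.full(5,.0615)]):cv2.circle(im,(int((u-200+.5)*4),int((v-150+.5)*4)),3,(0,0,255),-1)
cv2.imwrite('pics/crop1.png',im[:,:,::-1])
E
python3 m.py
```

```text
[[292.  187.6  54. ]
 [275.4 200.5  53. ]
 [263.1 217.8  57. ]
 [255.5 238.1  59. ]
 [254.  259.9  61. ]]
[[ 0.5736 -0.1961  0.0615]
 [ 0.547  -0.1616  0.0615]
 [ 0.5115 -0.1358  0.0615]
 [ 0.4703 -0.1201  0.0615]
 [ 0.4264 -0.1167  0.0615]]
gaps [43.65301914 43.84712031 44.05448322 44.00305303] expect [43.86148517 43.86148517 43.86148517 43.86148517]
fit [ 0.51137883 -0.13564155  1.07549093] [[ 0.1 -0. ]
 [-0.2 -0. ]
 [-0.1  0.2]
 [-0.  -0.2]
 [ 0.2  0.1]]
[[ 0.5737 -0.1962]
 [ 0.5467 -0.1616]
 [ 0.5114 -0.1356]
 [ 0.4703 -0.1203]
 [ 0.4266 -0.1167]]
side pred [[257.6 220.3]
 [268.5 232.9]
 [285.8 243.9]
 [308.2 252.2]
 [333.7 256.5]]
side blobs [[257.  221.   41. ]
 [267.7 233.6  49. ]
 [285.1 244.6  49. ]
 [308.5 251.7  98. ]
 [335.1 257.7  41. ]]
[[ 0.6  2.5]
 [ 0.9  2.5]
 [ 0.9  2. ]
 [-0.3 -1.3]
 [-2.6  2.6]]
[ 0.5744 -0.1961  0.0583]
[ 0.5469 -0.1616  0.0616]
[ 0.5118 -0.1357  0.0598]
[ 0.4705 -0.12    0.0599]
[ 0.4264 -0.1167  0.0613]
```

View pics/crop1.png

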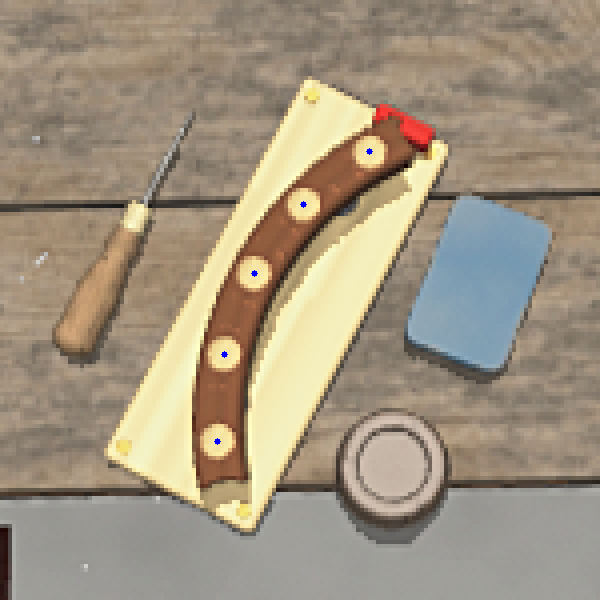

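The five plugs fit the known arc to 0.2 mm in the top view, and the side view agrees to about 2.5 mm. All are within reach. I'll move over to plug 1 at height with the fingers shut.

Call:
{"name": "jog_arm", "arguments": {
  "increments": [3,-1.5,0,0,0,0,-1,3,-1.5,0,0,0,0,-1,3,-1.5,0,0,0,0,-1,3,-1.5,0,0,0,0,-1,3,-1.5,0,0,0,0,-1],
  "force": 20
}}

```text
t: 0.72
eef_pos: [0.336, -0.4598, 0.2308]
eef_rot: [0.984, 0.18, -0.0, -0.0]
contact_force: [0.4, -0.2, 0.8]
finger_gap: 0.0
```

Call:
{"name": "jog_arm", "arguments": {
  "increments": [3,-1.5,0,0,0,0,-1,3,-1.5,0,0,0,0,-1,3,-1.5,0,0,0,0,-1,3,-1.5,0,0,0,0,-1,3,-1.5,0,0,0,0,-1]
}}

```text
t: 1.35
eef_pos: [0.4495, -0.3366, 0.2309]
eef_rot: [0.984, 0.18, -0.0, -0.0]
contact_force: [0.5, -1.0, -0.5]
finger_gap: -0.001
```

Call:
{"name": "jog_arm", "arguments": {
  "increments": [3,-1.6,1,0,0,0,-1,3,-1.6,1,0,0,0,-1,3,-1.6,1,0,0,0,-1,3,-1.6,1,0,0,0,-1,3,-1.6,1,0,0,0,-1]
}}

```text
t: 1.98
eef_pos: [0.5612, -0.2086, 0.1805]
eef_rot: [0.984, 0.18, -0.0, -0.0]
contact_force: [1.2, -0.5, 1.0]
finger_gap: 0.001
```

```bash
cat >> h.py <<'E'
W=np.array([[.5738,-.1955],[.5468,-.1609],[.5115,-.1349],[.4704,-.1196],[.4267,-.1160]])
def to(i,z):
    from bench import get_state
    from scipy.spatial.transform import Rotation as Ro
    s=get_state();d=np.r_[W[i],z]-s['eef_pos']
    print('t',s['t'],'pos',s['eef_pos'].round(4),'F',s['contact_force'].round(2),'gap',round(s['finger_gap'],3),'rot',s['eef_rot'].round(4))
    R=Ro.from_quat(s['eef_rot']);print('tool delta to plug',i+1,'cm',(100*R.inv().apply(d)).round(2))
E
python3 -c "
from h import *;to(0,.08)"
```

```text
t 1.975 pos [ 0.5612 -0.2086  0.1805] F [ 1.2  -0.51  0.97] gap 0.001 rot [ 9.836e-01  1.803e-01 -4.000e-04 -2.000e-04]
tool delta to plug 1 cm [ 1.65 -0.78 10.05]
```

Call:
{"name": "jog_arm", "arguments": {
  "increments": [0.8,-0.4,2,0,0,0,-1,0.8,-0.4,2,0,0,0,-1,0,0,2,0,0,0,-1,0,0,2,0,0,0,-1,0,0,1.5,0,0,0,-1]
}}

```text
t: 2.6
eef_pos: [0.5717, -0.1975, 0.0844]
eef_rot: [0.984, 0.18, -0.001, -0.0]
contact_force: [-0.6, -0.2, 0.0]
finger_gap: 0.002
```

Call:
{"name": "jog_arm", "arguments": {
  "increments": [0,0,0.5,0,0,0,-1,0,0,0,0,0,0,-1,0,0,0,0,0,0,-1,0,0,0,0,0,0,-1,0,0,0,0,0,0,-1]
}}

```text
t: 3.22
eef_pos: [0.5733, -0.1965, 0.0818]
eef_rot: [0.984, 0.18, 0.0, 0.0]
contact_force: [0.2, -0.5, 0.3]
finger_gap: -0.005
```

Run:
```python
from h import *
to(0,.0575)
from bench import snapshot
im=[]
for n,(u,v) in(("top",(292,188)),("side",(265,222))):
    d=snapshot(n);c=d['frame'][v-50:v+50,u-50:u+50];im.append(cv2.resize(c,(400,400),interpolation=cv2.INTER_NEAREST))
cv2.imwrite('pics/near.png',np.hstack(im)[:,:,::-1])
```

```text
t 3.225 pos [ 0.5733 -0.1965  0.0818] F [ 0.2  -0.47  0.31] gap -0.005 rot [9.836e-01 1.804e-01 4.000e-04 2.000e-04]
tool delta to plug 1 cm [ 0.08 -0.07  2.43]
```

View pics/near.png

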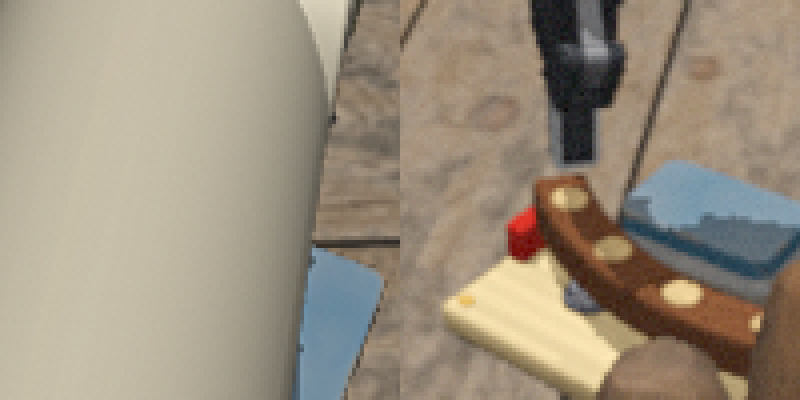

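The fingers are shut and sit directly over plug 1 (side view, tip at about (575,165) in the crop, plug at (570,197)). I'll descend in stages.

Call:
{"name": "jog_arm", "arguments": {
  "increments": [0.1,-0.05,0.8,0,0,0,-1,0,0,0.8,0,0,0,-1,0,0,0,0,0,0,-1,0,0,0,0,0,0,-1,0,0,0,0,0,0,-1]
}}

```text
t: 3.95
eef_pos: [0.574, -0.1956, 0.0656]
eef_rot: [0.984, 0.18, 0.0, 0.0]
contact_force: [0.6, 0.2, -0.0]
finger_gap: 0.001
```

Run:
```python
from h import *
from bench import snapshot
to(0,.0575);snapshot("side");to(0,.0575);snapshot("side");to(0,.0575)
```

```text
t 3.95 pos [ 0.574  -0.1956  0.0656] F [ 0.62  0.23 -0.05] gap 0.001 rot [9.836e-01 1.804e-01 2.000e-04 1.000e-04]
tool delta to plug 1 cm [-0.02 -0.02  0.81]
t 4.0 pos [ 0.574  -0.1956  0.0656] F [ 0.62 -1.21  0.71] gap 0.002 rot [9.836e-01 1.804e-01 2.000e-04 1.000e-04]
tool delta to plug 1 cm [-0.01 -0.02  0.81]
t 4.05 pos [ 0.574  -0.1956  0.0656] F [ 0.04 -0.31 -0.59] gap 0.002 rot [9.836e-01 1.804e-01 3.000e-04 1.000e-04]
tool delta to plug 1 cm [-0.01 -0.02  0.81]
```

Call:
{"name": "jog_arm", "arguments": {
  "increments": [0,0,0.3,0,0,0,-1,0,0,0.3,0,0,0,-1,0,0,0.25,0,0,0,-1,0,0,0,0,0,0,-1,0,0,0,0,0,0,-1]
}}

```text
t: 4.68
eef_pos: [0.5739, -0.1956, 0.057]
eef_rot: [0.984, 0.18, 0.0, 0.0]
contact_force: [-0.2, -0.3, 2.2]
finger_gap: -0.001
```

Run:
```python
from h import *
from bench import snapshot,get_state
F=[]
for i in range(12):snapshot("side");F.append(get_state()['contact_force'])
print(np.mean(F,0),np.std(F,0))
d=snapshot("side");c=[cv2.resize(x[172:272,215:315],(400,400),interpolation=cv2.INTER_NEAREST) for x in(np.load('side0.npz')['frame'],d['frame'])]
cv2.imwrite('pics/press.png',np.hstack(c)[:,:,::-1]);to(1,.057)
```

```text
[ 0.30589834 -0.22076763  2.09912773] [0.58619146 0.46194851 0.4070596 ]
t 5.325 pos [ 0.5738 -0.1956  0.0568] F [0.48 0.11 2.34] gap 0.003 rot [9.836e-01 1.804e-01 1.000e-04 0.000e+00]
tool delta to plug 2 cm [-1.3  -4.2  -0.02]
```

View pics/press.png

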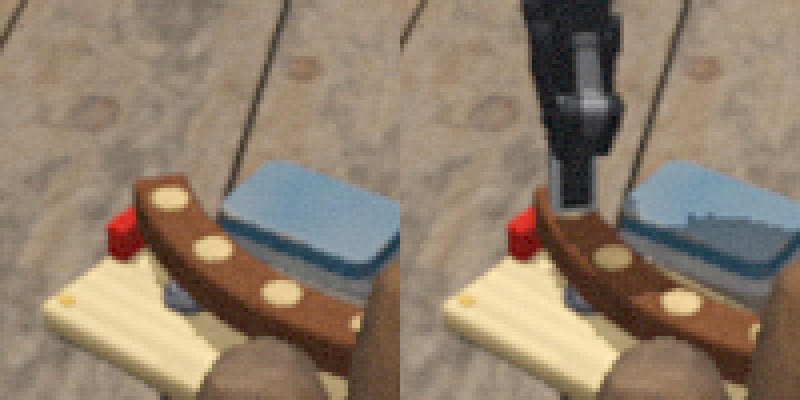

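The side view shows the rail down by a few mm under the fingertip. The 2.1 N reading matches about 4.7 mm of press. Now sliding to plug 2.

Call:
{"name": "jog_arm", "arguments": {
  "increments": [-0.3,-1.05,0,0,0,0,-1,-0.3,-1.05,0,0,0,0,-1,-0.35,-1.05,0,0,0,0,-1,-0.35,-1.05,0,0,0,0,-1,0,0,0,0,0,0,-1]
}}

```text
t: 5.95
eef_pos: [0.5459, -0.1595, 0.0568]
eef_rot: [0.983, 0.181, -0.0, -0.0]
contact_force: [-0.8, 0.6, 1.7]
finger_gap: 0.002
```

```bash
python3 -c "
from h import *;to(1,.057);to(2,.057)"
```

```text
t 5.95 pos [ 0.5459 -0.1595  0.0568] F [-0.81  0.61  1.72] gap 0.002 rot [ 9.835e-01  1.811e-01 -4.000e-04 -5.000e-04]
tool delta to plug 2 cm [ 0.03  0.17 -0.02]
t 5.95 pos [ 0.5459 -0.1595  0.0568] F [-0.81  0.61  1.72] gap 0.002 rot [ 9.835e-01  1.811e-01 -4.000e-04 -5.000e-04]
tool delta to plug 3 cm [-2.34 -3.52 -0.01]
```

Call:
{"name": "jog_arm", "arguments": {
  "increments": [-0.5,-1.0,0,0,0,0,-1,-0.6,-0.9,0,0,0,0,-1,-0.6,-0.9,0,0,0,0,-1,-0.65,-0.85,0,0,0,0,-1,0,0,0,0,0,0,-1]
}}

```text
t: 6.58
eef_pos: [0.5107, -0.1344, 0.0568]
eef_rot: [0.984, 0.181, -0.001, -0.0]
contact_force: [-1.3, 0.9, 1.9]
finger_gap: 0.002
```

```bash
python3 -c "
from bench import snapshot;from h import *
for i in range(4):snapshot('side')
to(2,.057);to(3,.057)"
```

```text
t 6.775 pos [ 0.5116 -0.135   0.0566] F [-0.87  1.19  2.01] gap 0.002 rot [ 9.836e-01  1.804e-01 -3.000e-04 -3.000e-04]
tool delta to plug 3 cm [-0.01 -0.01 -0.04]
t 6.775 pos [ 0.5116 -0.135   0.0566] F [-0.87  1.19  2.01] gap 0.002 rot [ 9.836e-01  1.804e-01 -3.000e-04 -3.000e-04]
tool delta to plug 4 cm [-3.31 -2.9  -0.03]
```

On plug 3, within 0.2 mm. Next is plug 4, then plug 5.

Call:
{"name": "jog_arm", "arguments": {
  "increments": [-0.75,-0.8,0,0,0,0,-1,-0.8,-0.75,0,0,0,0,-1,-0.85,-0.7,0,0,0,0,-1,-0.9,-0.65,-0.02,0,0,0,-1,0,0,0,0,0,0,-1]
}}

```text
t: 7.4
eef_pos: [0.4693, -0.1194, 0.0569]
eef_rot: [0.984, 0.18, -0.001, -0.0]
contact_force: [-0.6, 1.0, 1.1]
finger_gap: -0.002
```

```bash
python3 -c "
from bench import snapshot;from h import *
for i in range(4):snapshot('side')
to(3,.057);to(4,.057)"
```

```text
t 7.6 pos [ 0.4704 -0.1197  0.0569] F [-1.39  0.88  2.31] gap 0.001 rot [ 9.836e-01  1.804e-01 -3.000e-04 -2.000e-04]
tool delta to plug 4 cm [ 0.   -0.01 -0.01]
t 7.6 pos [ 0.4704 -0.1197  0.0569] F [-1.39  0.88  2.31] gap 0.001 rot [ 9.836e-01  1.804e-01 -3.000e-04 -2.000e-04]
tool delta to plug 5 cm [-3.96 -1.9  -0.01]
```

Call:
{"name": "jog_arm", "arguments": {
  "increments": [-0.95,-0.55,0,0,0,0,-1,-1.0,-0.5,0,0,0,0,-1,-1.0,-0.45,0,0,0,0,-1,-1.0,-0.4,0,0,0,0,-1,0,0,0,0,0,0,-1]
}}

```text
t: 8.22
eef_pos: [0.4256, -0.1161, 0.0569]
eef_rot: [0.984, 0.18, -0.001, -0.0]
contact_force: [-1.8, 0.3, 1.5]
finger_gap: -0.001
```

Run:
```python
from h import *
from bench import snapshot,get_state
F=[]
for i in range(8):d=snapshot("side");F.append(get_state()['contact_force'])
print(np.mean(F,0));to(4,.057)
c=[cv2.resize(x[200:300,275:375],(400,400),interpolation=cv2.INTER_NEAREST) for x in(np.load('side0.npz')['frame'],d['frame'])]
cv2.imwrite('pics/p5.png',np.hstack(c)[:,:,::-1])
```

```text
[-1.1358816  -0.35871098  2.04104533]
t 8.625 pos [ 0.427  -0.116   0.0569] F [-0.42 -0.25  2.18] gap -0.004 rot [ 9.836e-01  1.804e-01 -1.000e-04 -1.000e-04]
tool delta to plug 5 cm [-0.03 -0.01 -0.01]
```

View pics/p5.png

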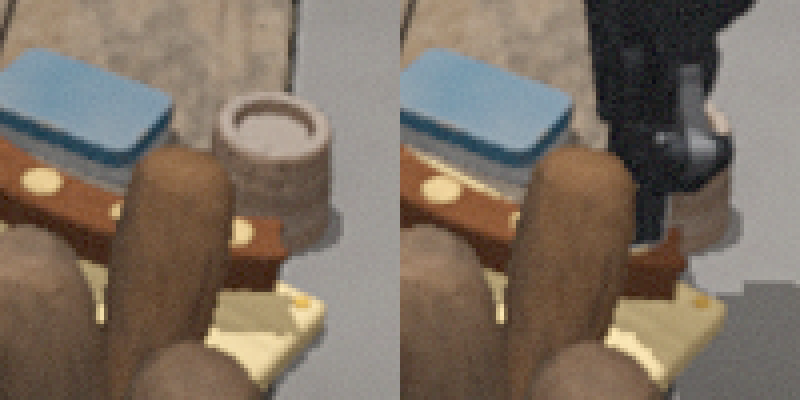

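The fingertip is on plug 5 with the rail still pressed (about 2 N), and the former and tin haven't moved. Lifting straight off.

Call:
{"name": "jog_arm", "arguments": {
  "increments": [0,0,-0.5,0,0,0,-1,0,0,-1,0,0,0,-1,0,0,-2,0,0,0,-1,0,0,-3,0,0,0,-1,0,0,-3,0,0,0,-1]
}}

```text
t: 9.25
eef_pos: [0.4271, -0.1158, 0.1536]
eef_rot: [0.984, 0.181, 0.0, 0.0]
contact_force: [-0.0, 0.7, 0.5]
finger_gap: -0.001
```

Call:
{"name": "jog_arm", "arguments": {
  "increments": [0,0,-3,0,0,0,-1,0,0,-2,0,0,0,-1,0,0,0,0,0,0,-1,0,0,0,0,0,0,-1,0,0,0,0,0,0,-1]
}}

```text
t: 9.88
eef_pos: [0.4264, -0.1158, 0.2011]
eef_rot: [0.984, 0.18, -0.001, -0.0]
contact_force: [-0.5, 0.1, -0.4]
finger_gap: -0.002
```

Run:
```python
from h import *
from bench import snapshot
to(4,.06)
d=snapshot("side");a=np.load('side0.npz')['frame']
df=np.abs(d['frame'].astype(int)-a).max(2)
c=[cv2.resize(x[190:290,225:365],(400,286),interpolation=cv2.INTER_NEAREST) for x in(a,d['frame'])]
cv2.imwrite('pics/end.png',np.hstack(c)[:,:,::-1])
for n,(u,v,w,h) in dict(tin=(272,214,46,36),former=(328,224,30,40),awl=(228,275,45,25),rail=(248,216,40,30)).items():
    A,B=[cv2.cvtColor(x[v:v+h,u:u+w],cv2.COLOR_RGB2GRAY).astype(np.float32) for x in(a,d['frame'])]
    print(n,'shift px',np.round(cv2.phaseCorrelate(A,B,cv2.createHanningWindow((w,h),cv2.CV_32F)),2))
```

```text
t 9.875 pos [ 0.4264 -0.1158  0.2011] F [-0.53  0.08 -0.39] gap -0.002 rot [ 9.836e-01  1.805e-01 -7.000e-04 -4.000e-04]
tool delta to plug 5 cm [ 0.04  0.04 14.11]Traceback (most recent call last):
  File "<stdin>", line 10, in <module>
    return _wrapfunc(a, 'round', decimals=decimals, out=out)
    return _wrapit(obj, method, *args, **kwds)
    conv = _array_converter(obj)
ValueError: setting an array element with a sequence. The requested array has an inhomogeneous shape after 1 dimensions. The detected shape was (2,) + inhomogeneous part.
```

View pics/end.png

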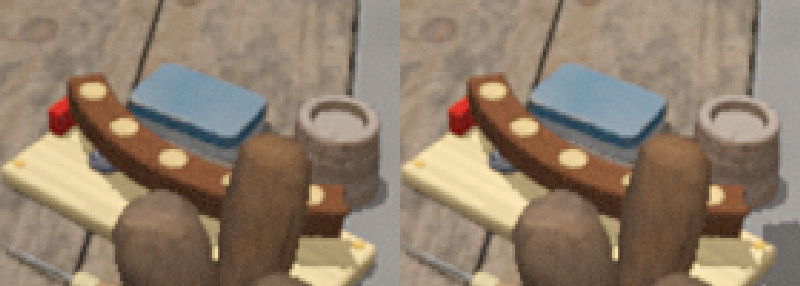

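The before and after views match: the rail is back up, and the tin, former and awl tip are unmoved. Handing in.

```bash
python3 -c "
from bench import ticket;print(ticket.sign_off())"
```

```text
the job is handed in; nothing more can be done
None
```

I ran the closed fingertips over plugs 1 to 5 in order, starting at the red block, then lifted straight off and handed the job in at about 10 s. The hand-in gives no verdict, so whether it passed isn't confirmed.

- **Contact:** the fingertips stayed at about 57 mm height all the way, which is roughly 4.5 mm of press on each plug and 3 mm between them. The averaged contact force was about 2 N at plugs 1 and 5, which matches the spring. I worked the press out from height and force, because the rail joint can't be read directly.
- **Plug positions:** the top-view fit to the known arc was within 0.2 mm. The side view disagreed by up to about 3.7 mm, so I shifted the targets 0.7 mm towards it. At plugs 3 to 5 the settled fingertip was within 0.3 mm of its target. At plug 2 it was 1.7 mm past the target when read.
- **After lifting off:** side pictures from before and after show the rail back at its rest height, with no visible change in the tin, the former or the visible part of the awl. The numeric check for small shifts stopped on a script error and I didn't rerun it, so this was judged by eye only.

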